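Sound the signal horn on the test bench

TASK

Give the signal horn its sound test: press the square horn button fully down, keep it down without a break for at least three full seconds, then let it come all the way back up and move away. Do not press the mushroom-shaped button or the small round button on the two neighbouring control boxes.

Things in the scene. Friction and masses are not known exactly. Their poses are not given: they have to be found in the camera images.
- horn_button (a joint): Travel of the horn button in m: 0 fully up, 0.008 fully down at its stop. Momentary: a spring pushes it back up as soon as it is let go. About 2 N starts it moving straight down, 6 N holds it fully down; more than 5 mm counts as pressed. Its head is a black square cap 42 x 42 mm with a flat top, standing 20 mm above a grey control box (90 x 90 mm, 60 mm tall, screwed to the table) in a 50 mm square steel frame 4 mm high.
- horn_button_top (a point): Centre of the flat top of the square horn button; it moves with the button: 80 mm above the table when up, 72 mm when fully down. z points up, x and y run along the sides of the square.
- mushroom_button (a joint): Travel of the stop button in m, not to be pressed: 0 up, 0.008 down, 6 N, sprung. A black round mushroom head 58 mm across on the same kind of grey box, its crown 87 mm above the table. Its box stands at least 180 mm from the horn button's, centre to centre.
- round_button (a joint): Travel of the lamp button in m, not to be pressed: 0 up, 0.006 down, 5 N, sprung. A small black round cap 24 mm across on the same kind of grey box, its top 72 mm above the table. Its box stands at least 180 mm from the horn button's, centre to centre.
Mind the look-alikes: they are no part of the job. What is shaped like the part that bears mushroom_button but green is not meant.

How it is judged:
By the outcome, as a careful person would: the job done as asked, in the order asked, and still so for the second after the job is handed in, with the robot touching nothing.
It also fails if it takes over 32 s, if anything falls off the work surface, if the arm or the gripper's body presses on something with over 40 N, if the wrist force passes 120 N, or if a joint passes its speed limit or range.

ROBOT

A 7-joint arm with a two-finger parallel gripper is mounted at the origin on the work surface. World frame = base frame: x ahead of the robot, y to its left, z up, the work surface at z = 0. Lengths are in m, angles in rad, forces in N, time in s.
With the tool pointing down it reaches from about 0.35 to 0.9 m from the base axis. Payload 7.2 kg.
Tool frame: the origin (TCP) lies on the centre line of the jaws, within the pads' length; the fingertips stand 11 mm ahead of it and the grasp point (between the pads) lies 8 mm behind it; z points along the fingers, y is the direction in which the jaws open and shut (so a half turn about z gives the same grasp; the last joint's range is limited). The gripper opens to 85 mm and grips with 20 to 120 N. Pads are 22 mm wide; open, the fingers measure 114 mm over their backs; the gripper's body (76 mm by 85 mm) begins 54 mm behind the grasp point. The pads swing forward as they close: fully open they stand 13 mm farther back than shut.
Start: joints at [1.235, 0.411, -0.013, 1.596, 0.006, 1.134, -0.082], TCP at [0.165, -0.603, 0.242] pointing down, gripper open.
Joint ranges: [-2.95, 2.95], [-0.29, 1.99], [-1.47, 1.44], [0.14, 2.54], [-1.03, 4.17], [0.13, 1.85], [-2.86, 2.86]. Speed limits (rad/s): [2.39, 2.39, 3.01, 3.01, 3.14, 3.14, 3.14].

INTERFACE

Orientations are given as [roll, pitch, yaw] about the fixed x, y, z axes, in that order (R = Rz(yaw) Ry(pitch) Rx(roll)).
In Python, from rig import manip, imaging gives the robot as it stands. Calls block until the motion is done:
- manip.goto(position, orientation): joint-space move of the TCP to a pose.
- manip.line_to(position, frame=None, speed=0.15): straight line of the TCP; frame=None keeps the orientation; speed is the mean speed in m/s.
- manip.set_joints(angles): joint-space move.
- manip.grip(opening, grip_force=None): finger opening in m; grip_force is the grip in N (None keeps the last); returns when the fingers have stopped.
- manip.wait(seconds).
- manip.solve_ik(position, orientation): joint angles nearest the present ones, or None.
- imaging.snapshot(name): name is "scene" or "top" or "wrist"; returns a dict with "img" (480x640x3 uint8, blue, green, red), "intrinsics" (3x3 intrinsics, pixels), "distortion" ([k1, k2, p1, p2, k3] as OpenCV has them; the pictures are not rectified), "eye" and "attitude" of the camera in the world. Camera axes: x right, y down, z forward; pixel columns grow to the right and rows downward; lengths in m; the calibration is good to about 2 mm. A picture is of the moment at which its call begins. There is no depth.
A pose or a line that the arm cannot do raises manip.PlanningError and nothing moves.
- manip.job_done(): hands the job in, once; it reports no verdict.
Readings, each from a call of its own:
- manip.read_time(): time.
- manip.read_q(): joint angles.
- manip.read_joint_velocities(): joint speeds.
- manip.read_tau(): joint torques, N m.
- manip.read_tool_pos(): TCP position.
- manip.read_eef_rot(): TCP orientation.
- manip.read_contact_force(): force on the tool from outside, world axes, zero at the start.
- manip.read_moment(): the same for the moment, N m.
- manip.read_opening(): finger opening in m.
Only numpy, scipy, OpenCV 4.12 (cv2) and the standard library are available. Lean on these libraries where they do the work, as an engineer would, in place of code of your own. Each camera call takes 0.05 s, during which the arm holds its last target.

## Working session

There is one attempt and no reset: what is moved stays moved. The work goes in short steps, each a Python script; the robot and the scene stay as the last script left them, time stands still between calls to the robot, and variables do not carry over. Pictures are saved under pics/ and viewed, and the job is handed in when it is done.

```bash
mkdir -p pics; ls
python3 - <<'E'
from rig import manip, imaging
import cv2
for n in("scene","top"):
    s=imaging.snapshot(n); cv2.imwrite(f"pics/{n}1.png",s["img"]); print(n,s["eye"],s["attitude"],s["intrinsics"],s["distortion"])
print(manip.read_time(),manip.read_tool_pos(),manip.read_eef_rot(),manip.read_contact_force())
E
```

```text
pics
scene [ 0.77792537 -0.35523379  0.78927529] [-2.58687    -0.00773743  0.64832639] [[479.2451036    0.         322.49028411]
 [  0.         479.2451036  240.34580363]
 [  0.           0.           1.        ]] [0.00027374 0.         0.         0.         0.        ]
top [0.44509332 0.02649583 1.07819527] [-3.05184143 -0.01715041 -1.54417721] [[596.89459873   0.         321.97036828]
 [  0.         596.89459873 229.21227956]
 [  0.           0.           1.        ]] [-0.07708128  0.          0.          0.          0.        ]
0.1 [ 0.16523937 -0.60232715  0.24153135] [-3.14016202e+00  9.81636912e-05  2.67844311e-01] [-0.11947986 -0.19875246  0.02042151]
```

View pics/scene1.png

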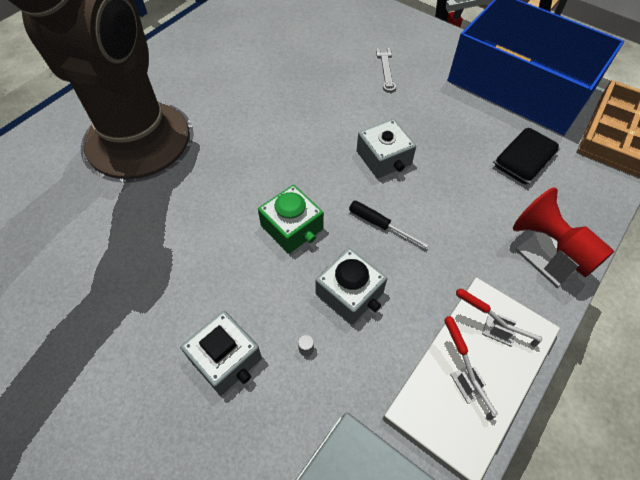

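View pics/top1.png

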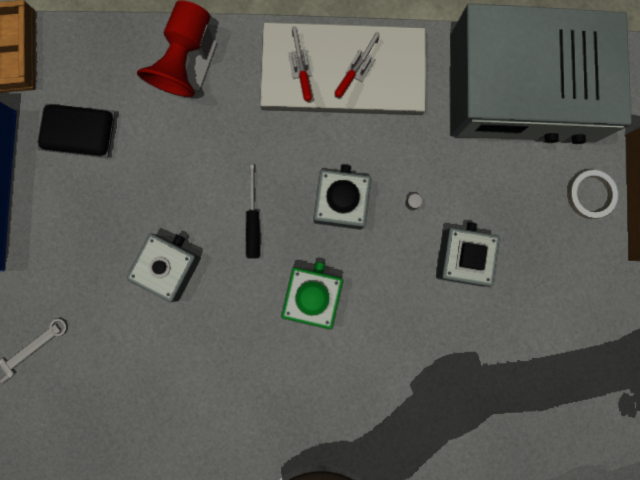

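Boxes in the top view are black square cap (474,256), black mushroom (343,196), small round cap (159,267) and a green mushroom (312,297). The square cap in its steel frame fits the horn button; in the scene view it is at (218,344). I'll measure it next and confirm it in a crop.

```bash
cat > h.py <<'E'
import numpy as np, cv2
from scipy.spatial.transform import Rotation as R
def ray(s,px,z):
    u=cv2.undistortPoints(np.array(px,float).reshape(-1,1,2),np.array(s["intrinsics"]),np.array(s["distortion"])).reshape(-1,2)
    d=np.c_[u,np.ones(len(u))]@R.from_euler('xyz',s["attitude"]).as_matrix().T
    e=np.array(s["eye"]); return e+d*((z-e[2])/d[:,2])[:,None]
E
python3 - <<'E'
from rig import imaging
from h import *
tiles=[]
for n,c in(("top",(474,256)),("scene",(218,344))):
    s=imaging.snapshot(n); im=s["img"]; x,y=c
    g=cv2.cvtColor(im,cv2.COLOR_BGR2GRAY)
    m=((g<50)*255).astype(np.uint8)
    N,l,st,ce=cv2.connectedComponentsWithStats(m); k=l[y,x]; print(n,st[k],ce[k])
    cnt=cv2.findContours((l==k).astype(np.uint8),cv2.RETR_EXTERNAL,cv2.CHAIN_APPROX_NONE)[0][0]
    r=cv2.minAreaRect(cnt); b=cv2.boxPoints(r); print(b.round(1).tolist())
    P=ray(s,b,.08); print(P.round(4).tolist(),P.mean(0),np.linalg.norm(np.diff(P,axis=0),axis=1))
    tiles.append(cv2.resize(im[y-50:y+50,x-50:x+50],(400,400),interpolation=cv2.INTER_CUBIC))
cv2.imwrite("pics/crop1.png",np.hstack(tiles))
E
```

```text
top [459 243  28  27 629] [472.78696343 255.89666137]
[[458.0, 265.79998779296875], [462.1000061035156, 241.5], [487.5, 245.8000030517578], [483.5, 270.1000061035156]]
[[0.4799, -0.2189, 0.08], [0.5212, -0.2256, 0.08], [0.5151, -0.2693, 0.08], [0.4738, -0.2625, 0.08]] [ 0.49751071 -0.24406598  0.08      ] [0.04177896 0.04414931 0.04186031]
scene [200 326  37  37 756] [217.56613757 343.90740741]
[[198.0, 342.5], [219.60000610351562, 324.20001220703125], [237.3000030517578, 345.1000061035156], [215.6999969482422, 363.3999938964844]]
[[0.4766, -0.2648, 0.08], [0.4823, -0.2229, 0.08], [0.5273, -0.2313, 0.08], [0.5208, -0.272, 0.08]] [ 0.50173515 -0.24773584  0.08      ] [0.04223815 0.04579948 0.04123272]
```

View pics/crop1.png

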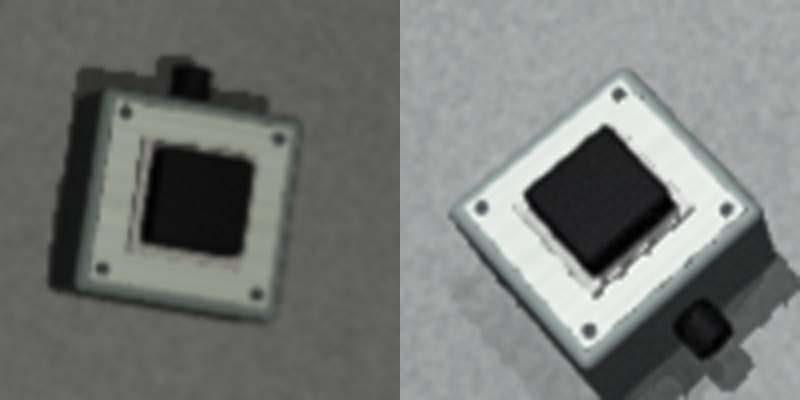

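The crop shows the square black cap in its steel frame on a grey box. Both views give a side of about 42 mm and agree to within 5 mm. The difference comes from the visible cap sides. I take the centre as (0.498, -0.246), yaw about -0.16. I'll press with closed fingers.

Run:
```python
from rig import manip, imaging
import numpy as np,cv2
x,y=.4985,-.246
manip.grip(0.0,20)
manip.goto([x,y,.16],[np.pi,0,-.16])
print(manip.read_time(),manip.read_tool_pos(),manip.read_eef_rot(),manip.read_opening())
manip.line_to([x,y,.103],speed=.1); manip.wait(.1)
print(manip.read_time(),manip.read_tool_pos(),manip.read_contact_force())
a=[imaging.snapshot(n)["img"] for n in("top","scene")]
cv2.imwrite("pics/pre.png",np.hstack([cv2.resize(a[0][196:316,414:534],(400,400)),cv2.resize(a[1][264:404,148:288],(400,400))]))
```

```text
2.7667 [ 0.49815763 -0.24718994  0.16012793] [ 3.14095660e+00 -1.40815828e-04 -1.61320580e-01] -2.77771837162553e-05
3.5833 [ 0.49902417 -0.24629213  0.10377172] [-0.06555189 -0.23972214  0.07313949]
```

View pics/pre.png

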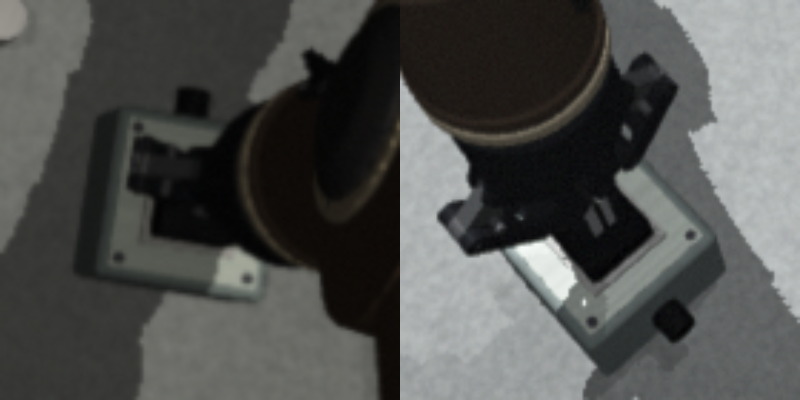

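The fingertips stand over the middle of the cap in both views. Now I'll press down in small steps, watching the force.

Run:
```python
from rig import manip, imaging
import numpy as np,cv2
x,y=.4985,-.246
z=.094
while z>.076:
    manip.line_to([x,y,z],speed=.03); 
    f=manip.read_contact_force(); p=manip.read_tool_pos(); print(round(manip.read_time(),2),round(z,4),p.round(4),f.round(2))
    if abs(f[2])>14: break
    z-=.0015
a=[imaging.snapshot(n)["img"] for n in("top","scene")]
for i in range(4):
    manip.wait(.9 if i else .2); print(round(manip.read_time(),2),manip.read_tool_pos().round(4),manip.read_contact_force().round(2))
cv2.imwrite("pics/press.png",np.hstack([cv2.resize(a[0][196:316,414:534],(400,400)),cv2.resize(a[1][264:404,148:288],(400,400))]))
```

```text
4.13 0.094 [ 0.4983 -0.2459  0.0937] [ 0.18 -0.4   0.7 ]
4.38 0.0925 [ 0.4985 -0.246   0.0925] [ 0.33 -1.31 -0.35]
4.63 0.091 [ 0.4987 -0.2461  0.0912] [0.18 0.11 0.81]
4.88 0.0895 [ 0.4987 -0.2461  0.0896] [-0.06 -0.31  2.14]
5.13 0.088 [ 0.4987 -0.2461  0.0881] [ 1.12 -1.06  3.54]
5.38 0.0865 [ 0.4987 -0.2461  0.0866] [ 0.55 -0.28  4.79]
5.63 0.085 [ 0.4987 -0.2461  0.0851] [ 1.44 -0.9   4.39]
5.88 0.0835 [ 0.4987 -0.246   0.0837] [0.43 0.71 5.51]
6.13 0.082 [ 0.4988 -0.2461  0.083 ] [-1.57  0.96 13.25]
6.38 0.0805 [ 0.4988 -0.2462  0.0828] [-6.16  2.79 26.86]
6.68 [ 0.4989 -0.2461  0.0828] [-5.9   3.13 26.48]
7.58 [ 0.4988 -0.2462  0.0828] [-5.72  2.85 26.39]
8.48 [ 0.4988 -0.2462  0.0828] [-5.75  2.06 25.6 ]
9.38 [ 0.4989 -0.2461  0.0828] [-6.47  2.51 26.58]
```

View pics/press.png

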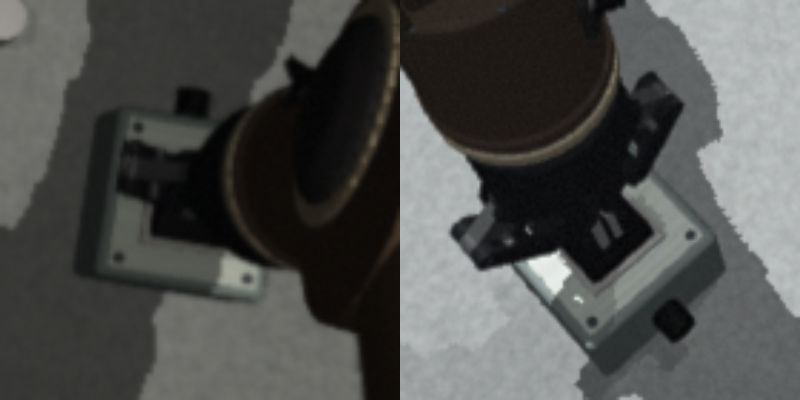

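The button is at its stop: TCP at 0.0828, tips at about 0.072, and the force rises steeply. It has been down since about t=6.1 s. I'll hold it a little longer, then release.

Run:
```python
from rig import manip, imaging
from h import *
x,y=.4985,-.246
manip.wait(.8); print(manip.read_time(),manip.read_tool_pos(),manip.read_contact_force())
manip.line_to([x,y,.098],speed=.06); print(manip.read_time(),manip.read_contact_force())
manip.line_to([x,y,.2],speed=.12)
manip.goto([.3,-.5,.25],[np.pi,0,-.16])
manip.wait(.3)
print(manip.read_time(),manip.read_tool_pos(),manip.read_contact_force())
s=[imaging.snapshot(n) for n in("top","scene")]
for q,c in zip(s,((474,256),(218,344))):
    g=cv2.cvtColor(q["img"],cv2.COLOR_BGR2GRAY); N,l,st,ce=cv2.connectedComponentsWithStats(((g<50)*255).astype(np.uint8)); k=l[c[1],c[0]]; print(st[k],ce[k])
cv2.imwrite("pics/post.png",np.hstack([cv2.resize(s[0]["img"],(400,300)),cv2.resize(s[1]["img"],(400,300))]))
```

```text
10.1833 [ 0.49884607 -0.2461194   0.08278724] [-6.44896943  1.62368359 25.72826219]
10.625 [-0.13945093 -0.3163967  -1.12013345]
13.1583 [ 0.30083284 -0.4993917   0.24989316] [ 0.08695235 -0.56108123  0.63693675]
[459 243  28  27 629] [472.78696343 255.89666137]
[200 326  37  37 754] [217.57559682 343.88196286]
```

View pics/post.png

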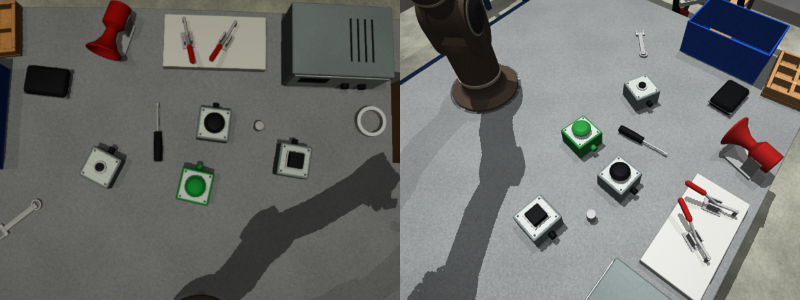

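The cap blob is practically the same as before the press in both views (629 px and 754 against 756 px), so the button is fully up. Nothing else has moved and the arm is clear.

```bash
python3 -c "
from rig import manip
manip.job_done(); print(manip.read_time())"
```

```text
the job is handed in; nothing more can be done
the job is handed in; nothing more can be done
```

The horn's sound test is done and handed in. I pressed the square button with closed fingers down to its stop, and held it there without a break from about t = 6.1 s to 10.2 s. I then let it go and moved the arm away.

- **Pressed fully:** the fingertips were at about 72 mm, the height given for fully down, with about 26 N on the wrist.
- **Back up:** afterwards the cap looked the same as before the press in both the top and scene pictures. The remaining force reading was under 1 N.
- **Neighbours:** I did not go near the mushroom or round buttons, and the pictures show nothing else moved.
- **Time:** it took a little over 13 s of the 32 s allowed.

The two cameras' estimates of the button's centre differed by about 5 mm, because the sides of the cap were in view. I aimed between them, and the fingers came down well within the cap. No other checks disagreed.

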